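# Load the vial rack past the sprung gate

## Robot

A 6-joint arm with a two-finger parallel gripper is mounted at the origin on the work surface. World frame = base frame: x ahead of the robot, y to its left, z up, the work surface at z = 0. Lengths are in m, angles in degrees, forces in N, time in s.
With the tool pointing down it reaches from about 0.35 to 0.875 m from the base axis. Payload 4.2 kg.
Tool frame: the origin (TCP) lies on the front face of the gripper's body, between the roots of the fingers; the fingertips stand 70 mm ahead of it and the grasp point (between the pads) lies 51 mm ahead of it; z points along the fingers, y is the line along which they close (so a half turn about z gives the same grasp; the last joint's range is limited). The gripper opens to 87 mm and grips with 3 to 60 N. Pads are 19 mm wide; open, the fingers measure 117 mm over their backs; the gripper's body (75 mm by 190 mm) begins 51 mm behind the grasp point.
Start: joints at [82.769, 22.042, 0.453, 0, -68.411, -14.817], TCP at [0.235, 0.579, 0.292] pointing down, gripper open.
Joint ranges: [-179.83, 179.83], [-69.29, 118.12], [-61.27, 80.66], [-181.25, 117.63], [-171.15, -9.14], [-177.46, 177.46]. Speed limits (degrees/s): [159.86, 159.86, 180, 180, 180, 180].

## Interface

Orientations are given as a 3x3 rotation matrix whose columns are the frame's x, y, z axes.
In Python, from station import r gives the robot as it stands.
- The arm moves only by the shell command python3 -m pendant 'ROWS' [OPENING]. ROWS is JSON, a list of rows, each a list of 2 entries, a list of its own where there are three numbers: the shift along the tool's x, y, z in mm, then the turn, a rotation vector about the tool's x, y, z in rad. A call has 1 to 10 rows; each row is the pose to reach, as a shift and turn from the pose commanded when the call began, along the tool's axes at that moment; what a row does not reach only later rows make up. A row lasts 1/10 s, in which the tool goes at most 50 mm and 8.59 degrees, less where a joint would pass 70% of its speed; a pose out of reach is approached as far as the arm can. A call with a gripper value outside its range is refused whole. OPENING is the opening, from 0 (shut) to 1 (fully open), set as the call begins (- or left out, the last holds). The fingers move at their own pace and stop on an object; the grip force is fixed at half the most. Time passes only in rows, so rows that repeat a pose let the fingers close. It gives the time, the measured TCP pose, the force, the opening and the grip force at its end, in the units of the state.
- r.sense(): the state, without advancing time (a new reading comes with each control period).
- r.capture(name): name is "scene" or "top" or "wrist"; returns a dict with "frame" (384x512x3 uint8, red, green, blue), "vertical_fov" (degrees; the focal length in pixels is half the picture's height over the tangent of half this angle, whatever the lens; pixels are square), "cx", "cy" (the principal point, pixels), "rvec" (rotation vector, rad) and "tvec" (3), from world to camera coordinates, as OpenCV has them. Camera axes: x right, y down, z forward; pixel columns grow to the right and rows downward; lengths in m; the calibration is good to about 2 mm. A picture is of the moment at which its call begins. There is no depth.
- r.finish_job(): hands the job in; it is judged then, once.
The state is a dict: "time_s": time; "joints": joint angles; "joint_velocities": joint speeds; "effort": joint torques, N m; "tcp_pos": TCP position; "ee_rot": TCP orientation; "wrist_force": force on the tool from outside, world axes, zero at the start; "moment": the same for the moment, N m; "gripper_width": opening from 0.0 (shut) to 1.0 (fully open); "gripper_force": force on a finger pad.
Only numpy, scipy, OpenCV 4.12 (cv2) and the standard library are available. Lean on these libraries where they do the work, as an engineer would, in place of code of your own. Each camera call takes 0.05 s, during which the arm holds its last target. There are 200 camera calls.

## Task

Load the blue vial rack into the sampler: with one fingertip press the yellow treadle all the way down and keep it there so the red gate stays sunk, while another fingertip pushes the rack along the chute past the gate and fully home against the black end stop. The gate must be fully down before the rack reaches it and until the whole rack is past, then let it spring back up behind the rack. Only touch and push: do not lift or tip the rack, and leave the other things on the bench where they are.

Things in the scene. Friction and masses are not known exactly. Their poses are not given: they have to be found in the camera images.
- chute: Fixed chute. Origin on the table under the gate, on the centre line; x = direction of travel to the teal dock, y = left of travel (treadle side), z up. White floor at z = 45 mm, x = -205 to 140, with a 14 mm slot at x = 0 for the gate. Side walls: inner faces y = +-31 mm, 5 mm thick, tops at z = 75. Top and entry end (x = -205) open.
- end_stop (a point): Foot of the black end stop's face, at chute x = 140, y = 0, z = 45 mm. Behind it the teal dock, 110 mm high, x = 140 to 240, 130 mm wide. Rack home: its front on this face, so its origin at chute x = 95 mm and its rear at x = 50 mm.
- rack: Loose blue vial rack in the chute, 0.2 to 0.45 kg: block 90 mm long (x, along travel), 58 mm wide (y), 32 mm high, 15 capped amber vials rise to 45 mm. Origin at the centre of its underside, axes parallel to the chute's at the start. Starts with its front 12 to 40 mm short of chute x = 0.
- gate (a joint): Gate angle, rad: 0 = shut (sprung up), 0.42 = fully down on its stop. Red blade across the chute, x = -3 to 3 mm; shut it slopes up to 70 mm height at the left wall and blocks the rack; from 0.37 on it lies below the floor (4 mm below at 0.42) and fingers and rack pass over it. Spring: 2.5 N at the treadle when shut, 4 N when down; never stays down by itself.
- gate_hinge (a point): Middle of the gate's hinge line, which runs along chute x at chute y = -46 mm, z = 41 mm, outside the right wall: the gate and treadle swing in the upright plane across the chute.
- treadle (a point): Centre of the top face of the yellow treadle, a plate fixed to the gate, left of the chute: 240 (along chute x) x 32 x 5 mm. Spans chute x = -175 to 65 mm. Shut: tilted 0.42 rad, top from chute y = 33, z = 89 to y = 62, z = 102 mm. Fully down: level, top at z = 53 mm, y = 46 to 78. May be pressed anywhere along it; a fingertip slides along it.
- bottle: Bystander: amber bottle, 60 mm across, 120 mm high, origin under its centre.
- beaker: Bystander: glass beaker, 64 mm across, 75 mm high, origin under its centre.
- flange: Bystander: aluminium ring, 72 mm across, 18 mm high, origin under its centre.
- tipbox: Bystander: white pipette-tip box with a clear top, 115 x 75 x 53 mm (x, y, z), origin under its centre.
- vial: Bystander: small amber vial with a white cap, 24 mm across, 45 mm high, origin under its centre.
- driver: Bystander: orange-handled screwdriver lying along its x axis, 150 mm long.
- jar: Bystander: glass jar with a blue cap, 52 mm across, 50 mm high, origin under its centre.
Mind the look-alikes: they are no part of the job. What is shaped like the rack but pink is not meant.

How it is judged:
By the outcome, as a careful person would: the job done as asked, in the order asked, and still so for the second after the job is handed in, with the robot touching nothing.
It also fails if it takes over 42 s, if anything falls off the work surface, if the arm or the gripper's body presses on something with over 40 N, if the wrist force passes 120 N, or if a joint passes its speed limit or range.

## Working session

There is one attempt and no reset: what is moved stays moved. The work goes in short steps, Python scripts to look and compute and a shell command to move; the robot and the scene stay as the last step left them, time stands still between calls to the robot, and variables do not carry over. Pictures are saved under pics/ and viewed, at most 10 in all, crops included, and the job is handed in when it is done.

```bash
mkdir -p pics; ls
python3 - <<'E'
from station import r
import cv2,numpy as np,pickle
D={}
for n in("scene","top"):
    c=r.capture(n);D[n]=c
    print(n,c["vertical_fov"],c["cx"],c["cy"],c["rvec"],c["tvec"])
    cv2.imwrite(f"pics/{n}0.png",cv2.resize(c["frame"][:,:,::-1],(768,576)))
pickle.dump(D,open("c0.pkl","wb"))
s=r.sense();print(s)
E
```

```text
pics
scene 57.36588826105057 255.22140041462504 190.49504346423404 [ 1.9985052   1.68236891 -0.51567124] [-0.16264295 -0.36343417  1.19242983]
top 54.849548183352745 256.3122706101939 194.72603031472764 [ 2.12379228 -2.14667926  0.1966848 ] [0.0640822  0.5328896  0.91503264]
{'time_s': 0.1, 'joints': array([ 8.27692883e+01,  2.20873335e+01,  3.86372850e-01, -2.28307958e-02,
       -6.84133457e+01, -1.48160358e+01]), 'joint_velocities': array([ 0.03158048, -0.17856294,  0.24158676,  0.09672919, -0.04656685,
        0.01828175]), 'effort': array([-4.82048436e-04, -3.91691744e+01,  1.87933820e+01,  4.23187494e+00,
        1.34690505e-02, -7.23877611e-05]), 'tcp_pos': array([0.23444232, 0.57891883, 0.29125657]), 'ee_rot': array([[ 9.26822775e-01, -3.75498550e-01, -6.18677764e-04],
       [-3.75499029e-01, -9.26820773e-01, -1.93249174e-03],
       [ 1.52244443e-04,  2.02339025e-03, -9.99997941e-01]]), 'wrist_force': array([-0.28865107,  0.18949813, -0.41984446]), 'moment': array([ 0.02226646, -0.01828481, -0.00468187]), 'gripper_force': 0.0, 'gripper_width': 0.999190673620123}
```

View pics/scene0.png

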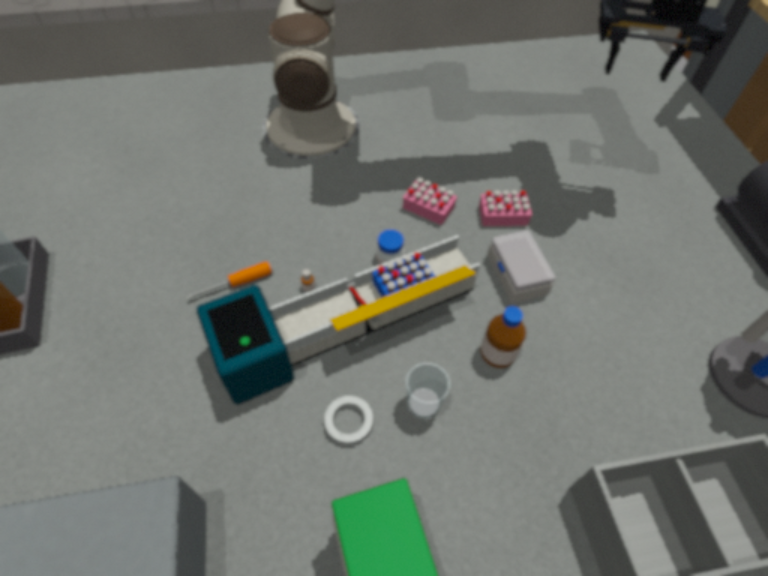

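View pics/top0.png

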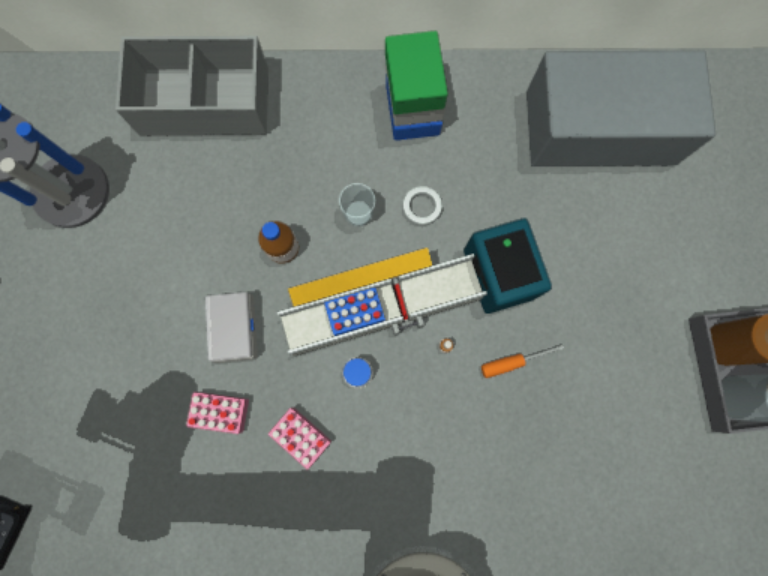

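The scene view shows the rack at about (403,272) and the gate at (357,295). In the top view, travel runs left to right: rack about (355,310), gate (400,300), treadle from (290,295) to (430,255), dock (507,262). The bottle at (277,240) sits near the entry on the treadle side. Next I'll fit the chute pose from the treadle and dock corners.

```bash
cat > h.py <<'E'
import numpy as np,cv2
def cam(c):
    f=192/np.tan(np.radians(c["vertical_fov"])/2)
    K=np.array([[f,0,c["cx"]],[0,f,c["cy"]],[0,0,1]]);R=cv2.Rodrigues(np.array(c["rvec"],float))[0]
    return K,R,np.array(c["tvec"],float)
def ray(c,uv,z):
    K,R,t=cam(c);o=-R.T@t
    d=(R.T@np.linalg.inv(K)@np.c_[np.atleast_2d(uv),np.ones(len(np.atleast_2d(uv)))].T).T
    return (o+d*((np.reshape(z,(-1,1))-o[2])/d[:,2:]))[:,:2]
def hsv(c): return cv2.cvtColor(c["frame"],cv2.COLOR_RGB2HSV)
def big(m):
    n,l,s,ce=cv2.connectedComponentsWithStats(m);k=1+np.argmax(s[1:,4]);return (l==k).astype(np.uint8)
def quad(m):
    cs=cv2.findContours(m,cv2.RETR_EXTERNAL,cv2.CHAIN_APPROX_NONE)[0];h=cv2.convexHull(max(cs,key=cv2.contourArea))
    return h[:,0].astype(float)
def fit(P,Q): # Q=R P + t, planar
    p,q=P.mean(0),Q.mean(0);z=((Q-q)@[1,1j])@np.conj((P-p)@[1,1j]);a=np.angle(z)
    R=np.array([[np.cos(a),-np.sin(a)],[np.sin(a),np.cos(a)]]);return R,q-R@p,a
E
python3 - <<'E'
import pickle;from h import *
D=pickle.load(open("c0.pkl","rb"));c=D["top"];H=hsv(c)
print("cam pos",[(-cam(D[n])[1].T@cam(D[n])[2]).round(3) for n in D])
y=big(cv2.inRange(H,(18,150,120),(32,255,255)))
q=cv2.boxPoints(cv2.minAreaRect(quad(y)));print("treadle",q)
t=big(cv2.inRange(H,(85,100,20),(100,255,255)))
h=quad(t);print("dock hull",cv2.approxPolyDP(h.astype(np.float32),3,True)[:,0])
# treadle corners: sort by u then v
q=q[np.argsort(q[:,0])];L=q[:2][np.argsort(q[:2,1])];Rr=q[2:][np.argsort(q[2:,1])]
uv=np.array([L[0],L[1],Rr[0],Rr[1]])
P=np.array([[-175,62],[-175,33],[65,62],[65,33]])/1e3
W=ray(c,uv,[.102,.089,.102,.089])
R,o,a=fit(P,W);print("o",o,"yaw",np.degrees(a),"res mm",((P@R.T+o-W)*1e3).round(1))
def ch(uv,z): return (ray(c,uv,z)-o)@R*1e3
print("dock in chute",ch(cv2.approxPolyDP(h.astype(np.float32),3,True)[:,0],.11).round())
b=cv2.inRange(H,(105,120,60),(125,255,255));v,u=np.nonzero(b);X=ch(np.c_[u,v],.077)
k=(abs(X[:,1])<45)&(X[:,0]>-220)&(X[:,0]<50);print("rack x,y pct",np.percentile(X[k],[0,1,3,50,97,99,100],axis=0).round(1))
g=cv2.inRange(H,(0,150,80),(6,255,255));X=ch(np.argwhere(g)[:,::-1],.055);k=(abs(X[:,1])<40)&(abs(X[:,0])<20)
print("gate x",np.percentile(X[k],[5,50,95],axis=0).round(1))
w=cv2.inRange(H,(10,120,30),(17,255,200));X=ch(np.argwhere(w)[:,::-1],.06);k=(X[:,1]>60)&(X[:,0]<0);print("bottle",np.median(X[k],0),k.sum())
E
```

```text
cam pos [array([ 0.996, -0.026,  0.767]), array([0.368, 0.069, 0.993])]Traceback (most recent call last):
  File "<stdin>", line 5, in <module>
cv2.error: OpenCV(4.12.0) /io/opencv/modules/imgproc/src/convhull.cpp:143: error: (-215:Assertion failed) total >= 0 && (depth == CV_32F || depth == CV_32S) in function 'convexHull'
```

```bash
sed -i 's/astype(float)$/astype(np.float32)/' h.py
cat > m.py <<'E'
import pickle;from h import *
D=pickle.load(open("c0.pkl","rb"));c=D["top"];H=hsv(c)
y=big(cv2.inRange(H,(18,150,120),(32,255,255)))
q=cv2.boxPoints(cv2.minAreaRect(quad(y)))
t=big(cv2.inRange(H,(85,100,20),(100,255,255)))
h=cv2.approxPolyDP(quad(t),3,True)[:,0]
q=q[np.argsort(q[:,0])];L=q[:2][np.argsort(q[:2,1])];Rr=q[2:][np.argsort(q[2:,1])]
uv=np.array([L[0],L[1],Rr[0],Rr[1]]);print(uv.round(1))
P=np.array([[-175,62],[-175,33],[65,62],[65,33]])/1e3
W=ray(c,uv,[.102,.089,.102,.089])
R,o,a=fit(P,W);print("o",o,"yaw",np.degrees(a),"res mm",((P@R.T+o-W)*1e3).round(1))
def ch(uv,z): return (ray(c,uv,z)-o)@R*1e3
print("dock in chute",np.c_[h,ch(h,.11)].round())
b=cv2.inRange(H,(105,120,60),(125,255,255));v,u=np.nonzero(b);X=ch(np.c_[u,v],.077)
k=(abs(X[:,1])<45)&(X[:,0]>-220)&(X[:,0]<50);print("rack x,y pct",np.percentile(X[k],[0,1,3,50,97,99,100],axis=0).round(1))
g=cv2.inRange(H,(0,150,80),(6,255,255));X=ch(np.argwhere(g)[:,::-1],.055);k=(abs(X[:,1])<40)&(abs(X[:,0])<20)
print("gate x",np.percentile(X[k],[5,50,95],axis=0).round(1))
w=cv2.inRange(H,(8,120,30),(17,255,200));X=ch(np.argwhere(w)[:,::-1],.06);k=(X[:,1]>60)&(X[:,0]<0);print("bottle",np.median(X[k],0),k.sum())
E
python3 m.py
```

```text
[[191.8 191.9]
 [195.4 204. ]
 [284.4 164.7]
 [288.  176.8]]
o [0.52123178 0.03225478] yaw -73.81181360200813 res mm [[-0.2  1.1]
 [-0.1  0.1]
 [ 0.2 -1.2]
 [ 0.2  0. ]]
dock in chute [[350. 146. 233.  59.]
 [366. 192. 232. -62.]
 [324. 208. 121. -70.]
 [309. 167. 119.  37.]
 [315. 156. 142.  60.]]
rack x,y pct [[-125.5  -31. ]
 [-125.1  -30.7]
 [-124.1  -30. ]
 [ -82.8   -6.3]
 [ -38.1   26.9]
 [ -37.1   27.5]
 [ -36.6   27.9]]
gate x [[ -4.  -33.3]
 [ -0.6  -6.3]
 [  2.7  21.7]]
bottle [-171.25100532  154.49964389] 274
```

```bash
cat > g.py <<'E'
import sys;from h import *
from scipy.spatial.transform import Rotation as Ro
from station import r
a=np.radians(-73.81);C=np.array([[np.cos(a),-np.sin(a),0],[np.sin(a),np.cos(a),0],[0,0,1]])
o=np.array([.52123,.03225,0])+C@[-.0005,-.0013,0]
s=r.sense();T=np.array(s["ee_rot"])
print("t",round(s["time_s"],2),"chute tcp mm",(C.T@(s["tcp_pos"]-o)*1e3).round(1),"F chute",(C.T@s["wrist_force"]).round(1),"open",round(s["gripper_width"],3))
G=C@np.diag([1,-1,-1]);print("turn",Ro.from_matrix(T.T@G).as_rotvec().round(3))
if len(sys.argv)>3:
    p=o+C@(np.array(sys.argv[1:4],float)/1e3);print("world",p.round(3),"shift",(T.T@(p-s["tcp_pos"])*1e3).round(1))
E
python3 g.py -147 22 250
```

```text
t 0.1 chute tcp mm [-604.5 -121.7  291.3] F chute [-0.3 -0.2 -0.4] open 0.999
turn [ 0.002 -0.001  0.903]
world [0.5  0.18 0.25] shift [396.  270.2  41.9]
```

```bash
python3 -m pendant '[[[40,27,4],[0,0,0.09]],[[80,54,8],[0,0,0.18]],[[120,81,12],[0,0,0.27]],[[160,108,16],[0,0,0.36]],[[200,135,20],[0,0,0.45]],[[240,163,25],[0,0,0.54]],[[280,190,29],[0,0,0.63]],[[320,217,33],[0,0,0.72]],[[360,244,38],[0,0,0.81]],[[396,270,42],[0.002,-0.001,0.903]]]' 0.575; python3 -m pendant '[[[0,0,0],[0,0,0]],[[0,0,0],[0,0,0]],[[0,0,0],[0,0,0]]]'; python3 g.py -147 22 190
python3 - <<'E'
from station import r
import cv2
for n in("wrist","top"):cv2.imwrite(f"pics/{n}1.png",r.capture(n)["frame"][:,:,::-1])
E
```

```text
time_s: 1.1
tcp_pos: [0.5009, 0.1784, 0.2497]
ee_rot: [[0.275, -0.961, 0.0], [-0.961, -0.275, 0.002], [-0.002, -0.001, -1.0]]
wrist_force: [0.1, 0.6, -0.7]
gripper_width: 0.576
gripper_force: 0.0
time_s: 1.4
tcp_pos: [0.5, 0.1808, 0.2501]
ee_rot: [[0.28, -0.96, 0.0], [-0.96, -0.28, 0.002], [-0.002, -0.001, -1.0]]
wrist_force: [-0.0, -0.1, -0.1]
gripper_width: 0.576
gripper_force: 0.0
t 1.4 chute tcp mm [-148.1   22.3  250.1] F chute [ 0.1 -0.  -0.1] open 0.576
turn [-0.001  0.002  0.001]
world [0.5  0.18 0.19] shift [ 1.2  0.4 60.1]
```

View pics/wrist1.png

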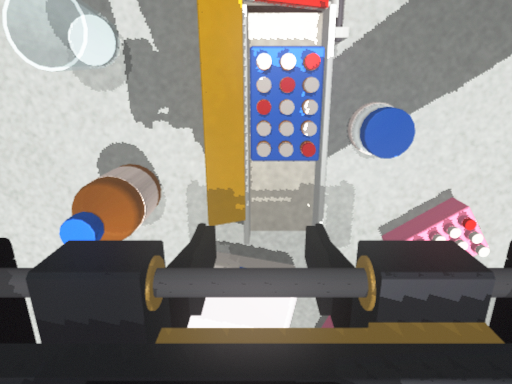

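The wrist view shows the rack squarely in the chute, with its top from (251,46) to (321,161). The treadle end is at (208..245,224) and the fingertips are at about (205,230) and (318,230). The bottle is clear of the left finger. I'll check these points against the chute frame.

```bash
python3 - <<'E'
from g import *
c=r.capture("wrist");H=hsv(c)
def ch(uv,z): return (ray(c,uv,z)-o[:2])@C[:2,:2]*1e3
b=big(cv2.inRange(H,(105,120,60),(125,255,255))[:, :340]);X=ch(quad(b),.077)
print("rack",X.min(0).round(1),X.max(0).round(1))
print("treadle end",ch([[208,225],[246,223]],[.102,.089]).round(1))
K,R,t=cam(c)
for y in (54.5,-10.5):
  for z in (.18,):
    p=R@(o+C@[-.148,y/1e3,z])+t;q=K@p;print("tip proj",y,(q[:2]/q[2]).round())
E
python3 g.py -147 22 160
```

```text
t 1.5 chute tcp mm [-148.7   22.3  250.4] F chute [-0.5  0.2  0.1] open 0.579
turn [-0.002  0.002  0.003]
rack [-122.7  -26.7] [-34.5  30.2]
treadle end [[-172.5   64.9]
 [-176.3   34.4]]
tip proj 54.5 [203. 241.]
tip proj -10.5 [318. 241.]
t 1.55 chute tcp mm [-148.8   22.3  250.4] F chute [-0.7  0.5  0.3] open 0.576
turn [-0.002  0.002  0.003]
world [0.5  0.18 0.16] shift [ 2.   0.5 90.4]
```

```bash
python3 -m pendant '[[[1,0,15],[0,0,0]],[[2,0,35],[0,0,0]],[[2,0,55],[0,0,0]],[[2,0,70],[0,0,0]],[[2,0,82],[0,0,0]],[[2,0,90],[0,0,0]],[[2,0,98],[0,0,0]],[[2,0,106],[0,0,0]],[[2,0,112],[0,0,0]],[[2,0,116],[0,0,0]]]'; python3 g.py -147 22 123; python3 -m pendant '[[[0,0,3],[0,0,0]],[[0,0,6],[0,0,0]],[[0,0,8],[0,0,0]],[[0,0,10],[0,0,0]],[[0,0,10],[0,0,0]]]'; python3 g.py -147 22 123
```

```text
time_s: 2.55
tcp_pos: [0.5018, 0.1793, 0.1345]
ee_rot: [[0.28, -0.96, 0.003], [-0.96, -0.28, 0.003], [-0.002, -0.004, -1.0]]
wrist_force: [3.2, 1.4, 4.5]
gripper_width: 0.576
gripper_force: 2.3
t 2.55 chute tcp mm [-146.1   23.6  134.5] F chute [-0.4  3.5  4.5] open 0.576
turn [-0.004  0.002  0.001]
world [0.5   0.18  0.123] shift [-0.9  1.7 11.5]
time_s: 3.05
tcp_pos: [0.5013, 0.1789, 0.1243]
ee_rot: [[0.279, -0.96, 0.002], [-0.96, -0.279, 0.002], [-0.002, -0.002, -1.0]]
wrist_force: [3.1, 0.7, 5.3]
gripper_width: 0.574
gripper_force: 2.4
t 3.05 chute tcp mm [-145.9   23.   124.3] F chute [0.2 3.1 5.3] open 0.574
turn [-0.002  0.002  0.001]
world [0.5   0.18  0.123] shift [-1.1  1.   1.3]
```

```bash
for i in 1 2; do python3 -m pendant '[[[0,0,1],[0,0,0]],[[0,0,2],[0,0,0]],[[0,0,2],[0,0,0]]]'>/dev/null; python3 g.py -147 22 123;done
python3 - <<'E'
from station import r
import cv2
a=r.capture("scene")["frame"][120:270,160:360,::-1]
cv2.imwrite("pics/s2.png",cv2.resize(a,(800,600)))
E
```

```text
t 3.35 chute tcp mm [-145.9   23.2  122.9] F chute [-0.2  3.1  6.4] open 0.576
turn [-0.003  0.002  0.001]
world [0.5   0.18  0.123] shift [-1.1  1.2 -0.1]
t 3.65 chute tcp mm [-145.9   23.3  122.5] F chute [-1.1 -1.2 14.8] open 0.577
turn [-0.004  0.002  0.001]
world [0.5   0.18  0.123] shift [-1.1  1.3 -0.5]
```

View pics/s2.png

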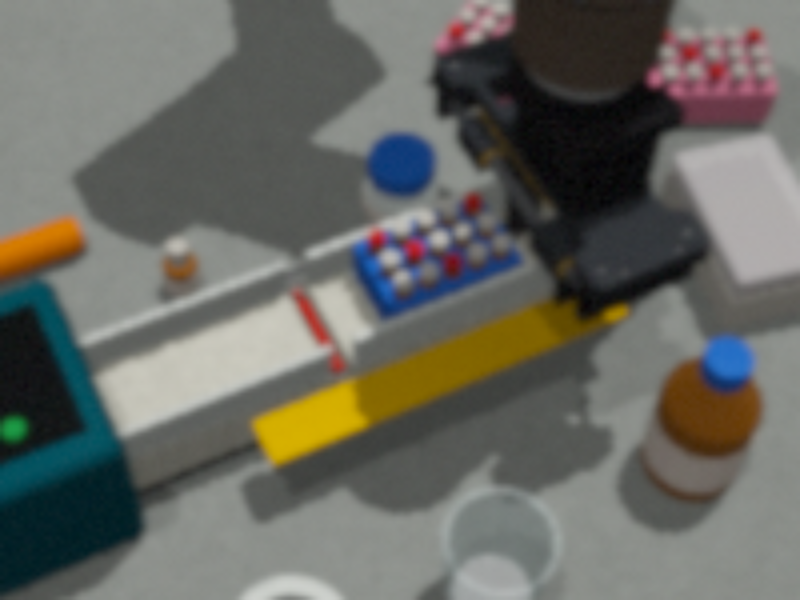

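The crop shows the treadle level and the red blade sunk in the slot at about (318,318). The force jump to 15 N confirms it's on its stop. The rack hasn't moved, so I'll start pushing.

```bash
python3 -m pendant '[[[3,0,0],[0,0,0]],[[7,0,0],[0,0,0]],[[11,0,0],[0,0,0]],[[15,0,0],[0,0,0]],[[20,0,0],[0,0,0]],[[25,0,0],[0,0,0]],[[30,0,0],[0,0,0]],[[34,0,0],[0,0,0]],[[36,0,0],[0,0,0]],[[36,0,0],[0,0,0]]]'>/dev/null; python3 g.py 40 23 122.5;python3 - <<'E'
from g import *
c=r.capture("top");H=hsv(c)
b=cv2.inRange(H,(105,120,60),(125,255,255));X=(ray(c,np.argwhere(b)[:,::-1],.077)-o[:2])@C[:2,:2]*1e3
X=X[(abs(X[:,1])<45)&(X[:,0]>-150)&(X[:,0]<150)];print("rack",np.percentile(X,[1,99],axis=0).round(1))
E
```

```text
t 4.7 chute tcp mm [-112.4   24.5  122.5] F chute [-12.   -1.1  14.4] open 0.575
turn [-0.008  0.005  0.002]
world [0.553 0.    0.122] shift [152.4   1.8  -0.9]
t 4.7 chute tcp mm [-112.4   24.5  122.5] F chute [-12.   -1.1  14.4] open 0.575
turn [-0.008  0.005  0.002]
rack [[-99.6 -29. ]
 [-13.4  29.5]]
```

```bash
python3 -m pendant '[[[4,0,0],[0,0,0]],[[9,0,0],[0,0,0]],[[14,0,0],[0,0,0]],[[19,0,0],[0,0,0]],[[24,0,0],[0,0,0]],[[29,0,0],[0,0,0]],[[34,1,0],[0,0,0]],[[39,1,0],[0,0,0]],[[44,1,0],[0,0,0]],[[49,1,0],[0,0,0]]]'>/dev/null; python3 g.py 40 23 122.5;python3 -m pendant '[[[5,0,0],[0,0,0]],[[10,0,0],[0,0,0]],[[15,0,0],[0,0,0]],[[20,0,0],[0,0,0]],[[25,0,0],[0,0,0]],[[30,0,0],[0,0,0]],[[35,0,0],[0,0,0]],[[40,0,0],[0,0,0]],[[43,0,0],[0,0,0]],[[45,0,0],[0,0,0]]]'>/dev/null; python3 g.py 40 23 122.5
```

```text
t 5.75 chute tcp mm [-63.6  23.5 122.5] F chute [-12.9  -0.7  16.2] open 0.572
turn [-0.008  0.005  0.002]
world [0.553 0.    0.122] shift [103.6   0.8  -0.6]
t 6.75 chute tcp mm [-18.6  23.3 122.5] F chute [-15.1  -1.3  16.6] open 0.578
turn [-0.007  0.005  0.002]
world [0.553 0.    0.122] shift [58.6  0.4 -0.3]
```

```bash
python3 -m pendant '[[[5,0,0],[0,0,0]],[[10,0,0],[0,0,0]],[[15,0,0],[0,0,0]],[[20,0,0],[0,0,0]],[[25,0,0],[0,0,0]],[[30,0,0],[0,0,0]],[[35,0,0],[0,0,0]],[[40,0,0],[0,0,0]],[[44,0,0],[0,0,0]],[[46,0,0],[0,0,0]]]'>/dev/null; python3 g.py 40 23 122.5;python3 -m pendant '[[[2,0,0],[0,0,0]],[[4,0,0],[0,0,0]],[[6,0,0],[0,0,0]],[[8,0,0],[0,0,0]],[[8,0,0],[0,0,0]]]'>/dev/null; python3 g.py 40 23 122.5;python3 - <<'E'
from g import *
c=r.capture("top");cv2.imwrite("pics/t3.png",cv2.resize(c["frame"][110:260,180:380,::-1],(800,600)))
E
```

```text
t 7.75 chute tcp mm [ 27.3  23.  122.4] F chute [-16.3  -1.2  19.1] open 0.576
turn [-0.006  0.005  0.002]
world [0.553 0.    0.122] shift [12.7  0.  -0.1]
t 8.25 chute tcp mm [ 35.4  22.9 122.5] F chute [-14.6  -2.   17.6] open 0.577
turn [-0.006  0.005  0.002]
world [0.553 0.    0.122] shift [ 4.6 -0.1 -0.1]
t 8.25 chute tcp mm [ 35.4  22.9 122.5] F chute [-14.6  -2.   17.6] open 0.577
turn [-0.006  0.005  0.002]
```

View pics/t3.png

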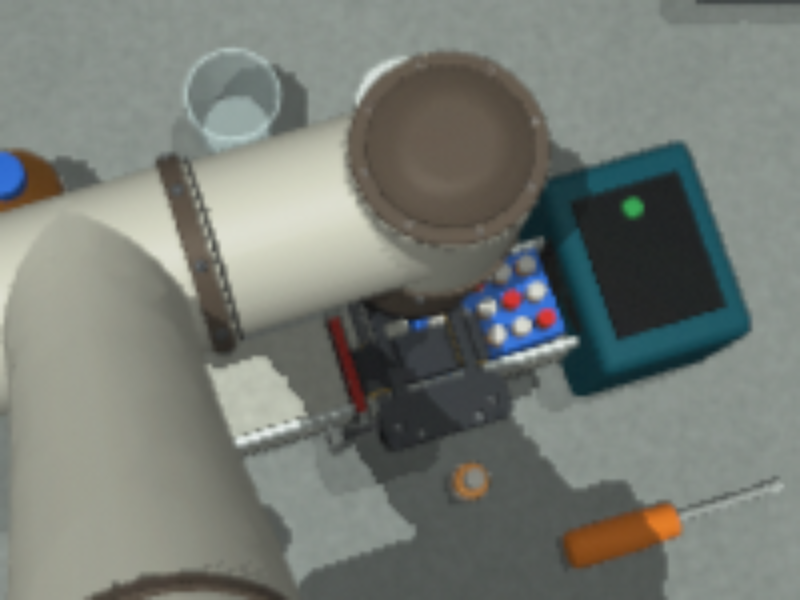

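The crop shows the rack past the gate at (348,365) and nearly at the stop at (565,320), square in the chute. I'll inch on until the force jumps.

```bash
python3 -m pendant '[[[1,0,0],[0,0,0]],[[2,0,0],[0,0,0]],[[3,0,0],[0,0,0]],[[3,0,0],[0,0,0]]]'>/dev/null; python3 g.py |sed -n 1p; python3 -m pendant '[[[1,0,0],[0,0,0]],[[2,0,0],[0,0,0]],[[2,0,0],[0,0,0]]]'>/dev/null; python3 g.py |sed -n 1p
```

```text
t 8.7 chute tcp mm [ 38.1  22.9 122.4] F chute [-16.5  -1.4  19.2] open 0.577
t 9.0 chute tcp mm [ 39.9  22.9 122.4] F chute [-18.1  -1.3  19.8] open 0.574
```

```bash
python3 -m pendant '[[[1,0,0],[0,0,0]],[[2,0,0],[0,0,0]],[[2,0,0],[0,0,0]]]'>/dev/null; python3 g.py |sed -n 1p
```

```text
t 9.3 chute tcp mm [ 40.3  22.9 122.4] F chute [-25.   -1.2  21. ] open 0.579
```

```bash
python3 -m pendant '[[[1,0,0],[0,0,0]],[[2,0,0],[0,0,0]],[[2,0,0],[0,0,0]]]'>/dev/null; python3 g.py |sed -n 1p
```

```text
t 9.6 chute tcp mm [ 40.7  22.9 122.5] F chute [-33.   -2.2  22.8] open 0.576
```

The rack is home: the force is rising while the finger stays put. I'll back off slightly, then lift.

```bash
python3 -m pendant '[[[-3,0,0],[0,0,0]],[[-6,0,0],[0,0,0]],[[-10,0,0],[0,0,0]],[[-11,0,-3],[0,0,0]],[[-11,0,-9],[0,0,0]],[[-11,0,-17],[0,0,0]],[[-11,0,-26],[0,0,0]],[[-11,0,-36],[0,0,0]],[[-11,0,-48],[0,0,0]],[[-11,0,-60],[0,0,0]]]'>/dev/null; python3 g.py |sed -n 1p; python3 -m pendant '[[[0,0,-20],[0,0,0]],[[-10,0,-45],[0,0,0]],[[-30,0,-75],[0,0,0]],[[-70,0,-100],[0,0,0]],[[-110,0,-110],[0,0,0]],[[-150,0,-115],[0,0,0]],[[-190,0,-115],[0,0,0]],[[-230,0,-115],[0,0,0]],[[-270,0,-115],[0,0,0]],[[-300,0,-115],[0,0,0]]]'>/dev/null;python3 -m pendant '[[[0,0,0],[0,0,0]],[[0,0,0],[0,0,0]]]'>/dev/null;python3 - <<'E'
from g import *
c=r.capture("top");cv2.imwrite("pics/t4.png",cv2.resize(c["frame"][110:260,180:380,::-1],(800,600)))
H=hsv(c);b=cv2.inRange(H,(105,120,60),(125,255,255));X=(ray(c,np.argwhere(b)[:,::-1],.077)-o[:2])@C[:2,:2]*1e3
X=X[(abs(X[:,1])<45)&(X[:,0]>-50)&(X[:,0]<170)];print("rack",np.percentile(X,[1,99],axis=0).round(1))
E
```

```text
t 10.6 chute tcp mm [ 36.1  21.7 180.7] F chute [0.2 0.4 0.3] open 0.577
t 11.8 chute tcp mm [-264.1   21.3  295.8] F chute [ 0.6 -0.2 -0.1] open 0.574
turn [-0.002  0.002  0.002]
rack [[ 47.2 -29.2]
 [139.2  29.4]]
```

View pics/t4.png

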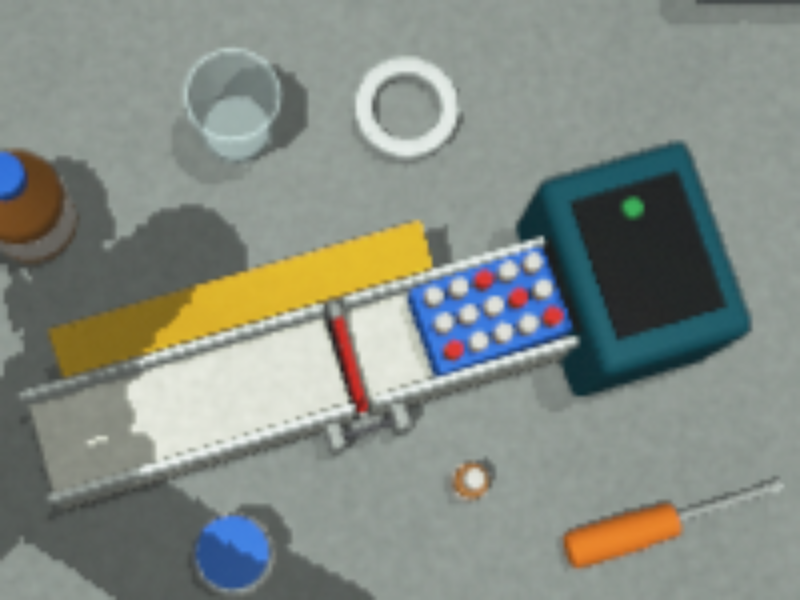

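The view shows the rack home against the stop at (565,290), the gate back up behind it at (348,360), and the bystanders where they were.

```bash
python3 -c "
from station import r
print(r.finish_job())"
```

```text
the job is handed in; nothing more can be done
None
```

The rack is home against the end stop, the treadle was held down until the rack was past the gate, the gate has sprung back up behind it, and the job was handed in at about 12 s of robot time.

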